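Slide the pot over, fit its bayonet lid and hold it at half turn

ROBOT

A 6-joint arm with a two-finger parallel gripper is mounted at the origin on the work surface. World frame = base frame: x ahead of the robot, y to its left, z up, the work surface at z = 0. Lengths are in m, angles in rad, forces in N, time in s.
With the tool pointing down it reaches from about 0.35 to 0.975 m from the base axis. Payload 4.9 kg.
Tool frame: the origin (TCP) lies at the very end of the fingers, on their centre line; the grasp point (between the pads) lies 19 mm behind it; z points along the fingers, y is the line along which they close (so a half turn about z gives the same grasp; the last joint's range is limited). The gripper opens to 85 mm and grips with 20 to 120 N. Pads are 22 mm wide; open, the fingers measure 114 mm over their backs; the gripper's body (76 mm by 85 mm) begins 54 mm behind the grasp point. The pads swing forward as they close: fully open they stand 13 mm farther back than shut.
Start: joints at [0.981, 0.053, 1.613, -0, 1.476, -0.119], TCP at [0.283, 0.557, 0.231] pointing down, gripper open.
Joint ranges: [-3.01, 3.01], [-1.01, 2.22], [0.06, 2.58], [-1.02, 4.17], [0.09, 2.62], [-3.14, 3.14]. Speed limits (rad/s): [2.57, 2.57, 3.14, 3.14, 3.14, 3.14].

INTERFACE

Orientations are given as a rotation vector (axis times angle).
In Python, from station import ctrl gives the robot as it stands. The module is installed in compiled form; this text tells all that it offers.
- The arm moves only by the tool jog_arm, never from a script. Its argument "steps" is a list of rows, each an object with "delta_rot": the turn, a rotation vector about the tool's x, y, z in degrees, a list of three; "linear": the shift along the tool's x, y, z in m, a list of three; "grip": the finger opening in m, from 0 to 0.0854. In form: [{"delta_rot": [rx, ry, rz], "linear": [x, y, z], "grip": grip}, ...]. A call has 1 to 10 rows; each row shifts and turns the commanded pose from where the row before left it, along the tool's axes as they then stand; what a row does not reach is not made up. A row lasts 1/10 s, in which the tool goes at most 50 mm and 8.59 degrees, less where a joint would pass 70% of its speed; a pose out of reach is approached as far as the arm can. A call with a gripper value outside its range is refused whole. The fingers move at their own pace and stop on an object; "newtons" is the grip in N (left out, the last holds). Time passes only in rows, so rows that do not move let the fingers close. It gives the time, the measured TCP pose, the force, the opening and the grip force at its end, in the units of the state.
- ctrl.get_obs(): the state, without advancing time (a new reading comes with each control period).
- ctrl.get_image(name): name is "side" or "top" or "wrist"; returns (picture, depth): 400x640x3 uint8, red, green, blue; 400x640 float32, m along the optical axis (not along the pixel's ray), 0 where there is no reading.
- ctrl.camera_info(name): a dict with "camera_matrix" (3x3 intrinsics, pixels), "R" (3x3) and "t" (3): a world point X has camera coordinates R X + t; the wrist camera has in their place "T_tool_cam" (4x4, takes a point from camera to tool coordinates, whose origin is the TCP and whose axes are the flange's). Camera axes: x right, y down, z forward; pixel columns grow to the right and rows downward; lengths in m; the calibration is good to about 2 mm. A picture is of the moment at which its call begins: read the wrist's pose just before it. camera_info takes no time and is no camera call.
- ctrl.finish_job(): hands the job in; it is judged then, once.
The state is a dict: "t": time; "q": joint angles; "dq": joint speeds; "effort": joint torques, N m; "tool_pos": TCP position; "tool_rot": TCP orientation; "contact_force": force on the tool from outside, world axes, zero at the start; "wrist_torque": the same for the moment, N m; "opening": finger opening in m; "grip_force": force on a finger pad.
Only numpy, scipy, OpenCV 4.12 (cv2) and the standard library are available. Lean on these libraries where they do the work, as an engineer would, in place of code of your own. Each camera call takes 0.05 s, during which the arm holds its last target. There are 200 camera calls.

TASK

Slide the small steel pot sideways across the hob onto the empty ring mark, keeping it on the glass, never lifting it. Then fit its bayonet lid: grip bar in line with the pot's handle so that the lugs drop through the two notches and the lid lies flush on the rim; turn it clockwise (seen from above) against its spring to the half-way vent position, with the bar at 45 degrees to the handle, never on to the lock click at the end, and finish while holding it there with the gripper still on the bar, the pot still on the ring. Leave the bottle, bell and jar alone.

Things in the scene. Friction and masses are not known exactly. Their poses are not given: they have to be found in the camera images.
- hob: Flat black hob plate, fixed on the counter, 290 (its x) x 350 (its y) x 6 mm high. Origin: centre of its underside. The two ring marks lie side by side along its y axis, centres 190 mm apart.
- zone_start: White double ring (132 and 142 mm across) printed on the hob, where the pot stands at first, on the left or the right half. Origin: ring centre, on the hob's top face. No thickness.
- zone_goal: The other ring mark, the same size and at first empty: where the pot must go. Origin: ring centre, on the hob's top face.
- pot: Small round steel pot, loose, 0.7 to 0.9 kg, 120 mm outside diameter, 86 mm high, upright wall. Origin: centre of its underside, z up. Its stick handle points along its -x; the two bayonet notches are on its +x and -x sides. Black ribs outside below the rim: single ones half way (45 degrees clockwise from the notches), double ones near the lock (about 86 degrees).
- pot_handle (a point): Middle of the pot's handle: black bar 20 mm wide, 16 mm thick, 105 mm long, level, 64 mm above the pot's underside; it runs from 75 to 180 mm from the pot's axis.
- pot_mouth (a point): Centre of the pot's mouth, level with the top of its collar, 86 mm above the pot's underside. The flat collar, 6 mm thick, leaves a hole of 92 mm diameter with two notches, 18 mm wide, reaching out to 112 mm across, at the pot's +x and -x sides. Stops below keep the inserted lid from turning anticlockwise. Axes as the pot's.
- lid: Loose steel lid, 0.11 to 0.14 kg, lying plug-down on the counter beside the hob. Origin: centre of the plug's underside, z up. Plug 86 mm diameter, 15 mm deep; cover plate above it 116 mm diameter, its top 20 mm up; two lugs 10 mm wide, 5 mm high at the plug's foot reach 53 mm out from the axis along +x and -x. Same either way round. Seated, its origin is 71 mm above the pot's, on the same axis.
- lid_grip (a point): Point in the lid's grip bar, on the lid's axis, 43 mm above the lid's origin. The black bar lies along the lid's x, right above the lugs: 70 mm long, 14 mm wide, from 20 to 55 mm above the lid's origin.
- catch_ring (a joint): Sprung catch ring under the pot's collar, rad: 0 at rest, grows as the lid's lugs push it clockwise seen from above. Met after about 0.07 rad of lid turn, so the bar's angle to the handle line is this + 0.07. Half way is about 0.71 (bar at 45 degrees); the lock clicks at 1.2; end stop 1.45. The spring (0.033 N m at 0, plus 0.11 per rad) turns the lid back if let go.
- squeeze_bottle: Bystander: white squeeze bottle with a pointed nozzle, 58 mm diameter, 170 mm high, standing on the counter on the side of the hob opposite to the lid. Origin: centre of its underside.
- call_bell: Bystander: steel counter bell on a black foot, 80 mm diameter, 56 mm high, beside the hob, left or right, farther out than the lid or the bottle. Origin: centre of its underside.
- spice_jar: Bystander: jar with a steel cap, 52 mm diameter, 95 mm high, beside the hob, left or right, farther out than the lid or the bottle. Origin: centre of its underside.

How it is judged:
By the outcome, as a careful person would: the job done as asked, in the order asked, and still so for the second after the job is handed in, while the arm keeps its last pose, push and grip.
It also fails if it takes over 67 s, if anything falls off the work surface, if the arm or the gripper's body presses on something with over 40 N, if the wrist force passes 120 N, or if a joint passes its speed limit or range.

## Working session

There is one attempt and no reset: what is moved stays moved. The work goes in short steps, Python scripts to look and compute and a tool call to move; the robot and the scene stay as the last step left them, time stands still between calls to the robot, and variables do not carry over. Pictures are saved under pics/ and viewed, at most 10 in all, crops included, and the job is handed in when it is done.

Besides the shell and the picture viewer there is one more tool, called after "Request:" as a command line: name --argument value ..., lists and objects as JSON in quotes. jog_arm: Moves the arm, as the interface text tells. Its arguments: {"type":"object","properties":{"steps":{"type":"array"},"newtons":{"type":"number"}},"required":["steps"]}

```bash
mkdir -p pics
python3 - <<'E'
from station import ctrl
import cv2,numpy as np,pickle
o=ctrl.get_obs();print({k:np.round(v,3) for k,v in o.items()})
for n in("top","side"):
    im,d=ctrl.get_image(n);ci=ctrl.camera_info(n);pickle.dump((im,d,ci),open(f"{n}0.pkl","wb"))
    cv2.imwrite(f"pics/{n}0.png",im[:,:,::-1]);print(n,ci)
print(ctrl.camera_info("wrist"))
E
```

```text
{'t': np.float64(0.0), 'q': array([ 0.981,  0.053,  1.614,  0.   ,  1.476, -0.119]), 'dq': array([ 0.001, -0.001,  0.   , -0.   ,  0.001, -0.001]), 'effort': array([ 1.0000e-03, -3.9370e+01, -3.7017e+01, -0.0000e+00,  7.0000e-03,
       -0.0000e+00]), 'tool_pos': array([0.283, 0.556, 0.23 ]), 'tool_rot': array([-7.320e-01, -3.054e+00,  3.000e-03]), 'contact_force': array([-0.57 ,  0.859, -0.719]), 'wrist_torque': array([-0.002,  0.003, -0.002]), 'grip_force': np.float64(0.0), 'opening': np.float64(0.085)}
top {'camera_matrix': array([[368.8576903 ,   0.        , 314.97429505],
       [  0.        , 368.8576903 , 189.68131045],
       [  0.        ,   0.        ,   1.        ]]), 'R': array([[-9.63718803e-04, -9.99678545e-01,  2.53353256e-02],
       [-9.94122531e-01, -1.78496805e-03, -1.08246046e-01],
       [ 1.08256473e-01, -2.52907368e-02, -9.93801245e-01]]), 't': array([-0.00755069,  0.54576177,  0.89694192])}
side {'camera_matrix': array([[372.69117449,   0.        , 317.95651096],
       [  0.        , 372.69117449, 197.78402104],
       [  0.        ,   0.        ,   1.        ]]), 'R': array([[ 0.96082284, -0.27690143, -0.01204444],
       [-0.15603833, -0.50450126, -0.84919404],
       [ 0.22906661,  0.81780443, -0.52794357]]), 't': array([-0.53674788,  0.18585419,  0.79054735])}
{'camera_matrix': array([[331.632803  ,   0.        , 316.86088283],
       [  0.        , 331.632803  , 200.2162272 ],
       [  0.        ,   0.        ,   1.        ]]), 'T_tool_cam': array([[ 1.39967968e-04, -9.54330615e-01, -2.98752501e-01,
         7.57275367e-02],
       [ 9.99999795e-01, -5.31154373e-05,  6.38179183e-04,
         1.41386999e-03],
       [-6.24902302e-04, -2.98752530e-01,  9.54330412e-01,
        -1.42860059e-01],
       [ 0.00000000e+00,  0.00000000e+00,  0.00000000e+00,
         1.00000000e+00]])}
```

View pics/top0.png

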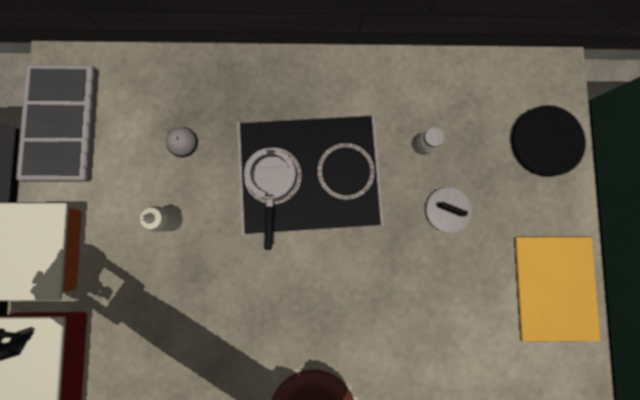

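View pics/side0.png

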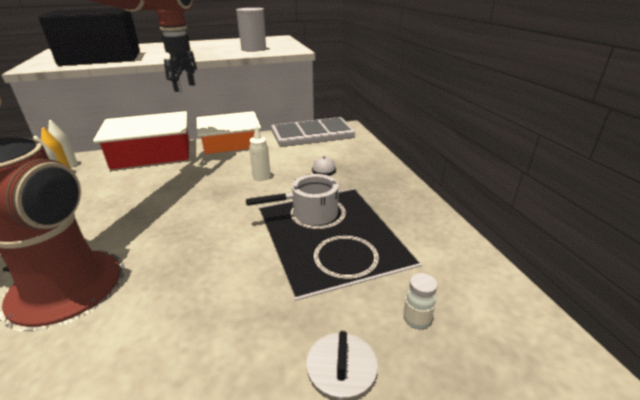

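The top view shows the pot at (272,173) with its handle running to (268,247). The empty goal ring is at (346,171). The lid is at (449,209), with its bar from (438,206) to (465,213). The bottle (150,218), bell (181,141) and jar (430,140) are clear of the work. The side view agrees with this.

```bash
cat > h.py <<'E'
import numpy as np,cv2
from scipy.spatial.transform import Rotation as Ro
from scipy.optimize import least_squares
def pose(ci,o=None):
    "camera to world: R,t"
    if "R" in ci: return ci["R"].T,-ci["R"].T@ci["t"]
    T=ci["T_tool_cam"];R=Ro.from_rotvec(o["tool_rot"]).as_matrix()
    return R@T[:3,:3],R@T[:3,3]+o["tool_pos"]
def rays(ci,uv): 
    uv=np.c_[np.asarray(uv,float).reshape(-1,2),np.ones(len(np.asarray(uv).reshape(-1,2)))]
    return uv@np.linalg.inv(ci["camera_matrix"]).T
def plane(ci,uv,z,o=None):
    R,t=pose(ci,o);d=rays(ci,uv)@R.T
    return t+d*((z-t[2])/d[:,2])[:,None]
def cloud(ci,dep,o=None):
    R,t=pose(ci,o);v,u=np.mgrid[:400,:640]
    return ((rays(ci,np.c_[u.ravel(),v.ravel()])*dep.reshape(-1,1))@R.T+t).reshape(400,640,3)
def circ(p,r=None):
    c0=p[:,:2].mean(0)
    f=lambda x:np.hypot(*(p[:,:2]-x[:2]).T)-(x[2] if r is None else r)
    x0=[*c0,.06] if r is None else c0
    s=least_squares(f,x0,loss="soft_l1",f_scale=.002);return s.x,np.sqrt(np.mean(s.fun**2))
def axis(p):
    c=p[:,:2].mean(0);w,V=np.linalg.eigh(np.cov((p[:,:2]-c).T));d=V[:,1]
    q=(p[:,:2]-c)@d;return c+d*(q.max()+q.min())/2,np.degrees(np.arctan2(d[1],d[0])),np.ptp(q)
E
python3 - <<'E'
from h import *;import pickle
im,d,ci=pickle.load(open("top0.pkl","rb"));P=cloud(ci,d);g=im.max(2)
np.set_printoptions(precision=4,suppress=True)
def win(a,b,c,e):
    m=np.zeros((400,640),bool);m[c:e,a:b]=1;return m
print("counter z",np.median(P[250:300,380:480,2]),"hob",np.median(P[160:185,335:358,2]))
m=win(312,380,138,205)&(g>90);uv=np.argwhere(m)[:,::-1];print("goal",circ(plane(ci,uv,.006)),m.sum())
m=win(235,308,140,212);s=m&(abs(P[...,2]-.092)<.006);print("collar",s.sum());uv=np.argwhere(s)[:,::-1];q=plane(ci,uv,.092)
h=cv2.convexHull(uv.astype(np.int32)).reshape(-1,2);print(circ(plane(ci,h,.092)))
s=win(235,308,200,255)&(abs(P[...,2]-.078)<.012)&(g<60);q=plane(ci,np.argwhere(s)[:,::-1],.078);print("handle",s.sum(),axis(q),np.median(P[s][:,2]))
m=win(415,485,180,240);s=m&(abs(P[...,2]-.02)<.008)&(g>90);h=cv2.convexHull(np.argwhere(s)[:,::-1].astype(np.int32)).reshape(-1,2);print("lid",circ(plane(ci,h,.02)))
s=m&(g<50);print("bar",s.sum(),axis(plane(ci,np.argwhere(s)[:,::-1],.055)),np.median(P[s][:,2]))
for n,a in(("bottle",(135,165,200,232)),("bell",(160,200,120,162)),("jar",(412,448,122,158))):
    s=win(*a)&(P[...,2]>.03);print(n,np.median(P[s],0),P[s][:,2].max())
R=Ro.from_rotvec([-.732,-3.054,.003]).as_matrix();print(R)
E
```

```text
counter z 0.0010625559301908893 hob 0.0064945920426841
goal (array([ 0.5995, -0.092 ,  0.0711]), np.float64(0.013330531427645493)) 911
collar 783
(array([0.579 , 0.1021, 0.0599]), np.float64(0.0006439319942260073))
handle 334 (array([0.4525, 0.1041]), np.float64(179.8743273236469), np.float64(0.0980614283120003)) 0.07789131418671957
lid (array([ 0.4975, -0.3469,  0.0576]), np.float64(0.0002448172420875753))
bar 148 (array([ 0.4968, -0.3415]), np.float64(69.58048260771496), np.float64(0.07415045602763212)) 0.05512625225836437
bottle [0.4709 0.3507 0.1294] 0.9506498481561971
bell [0.6698 0.334  0.0398] 0.9506498481561971
jar [ 0.6622 -0.2815  0.0935] 0.9506498481561971
[[-0.8913  0.4533 -0.0015]
 [ 0.4533  0.8913 -0.0016]
 [ 0.0006 -0.0021 -1.    ]]
```

Run:
```python
from h import *;import pickle
np.set_printoptions(precision=4,suppress=True)
im,d,ci=pickle.load(open("top0.pkl","rb"));g=im.max(2)
def fit(c,uv0):
    q=plane(ci,np.argwhere(g>90)[:,::-1],.006)
    for lo,hi in((.055,.085),(.062,.075),(.062,.075)):
        s=abs(np.hypot(*(q[:,:2]-c).T)-.0685); k=s<(hi-lo)/2; x,r=circ(q[k]);c=x[:2]
    return x,r,k.sum()
print("goal",fit(np.array([.595,-.09]),0))
m=(g<60);m[:,:225]=0;m[:,395:]=0;m[:105]=0;m[240:]=0
cs,_=cv2.findContours(cv2.morphologyEx(m.astype(np.uint8),cv2.MORPH_CLOSE,np.ones((9,9))),cv2.RETR_EXTERNAL,2)
c=max(cs,key=cv2.contourArea);h=cv2.approxPolyDP(cv2.convexHull(c),8,True).reshape(-1,2);print(h);print(plane(ci,h,.006))
im,d,ci=pickle.load(open("side0.pkl","rb"));g=im.max(2);print("side goal",fit(np.array([.595,-.09]),0))
```

```text
goal (array([ 0.5984, -0.0878,  0.0686]), np.float64(0.0031195235500647758), np.int64(674))
[[370 117]
 [379 223]
 [272 239]
 [245 231]
 [241 123]]
[[ 0.7419 -0.1536  0.006 ]
 [ 0.4627 -0.172   0.006 ]
 [ 0.4225  0.1011  0.006 ]
 [ 0.4427  0.1695  0.006 ]
 [ 0.7234  0.1854  0.006 ]]
side goal (array([ 0.5994, -0.0878,  0.0687]), np.float64(0.0036843161818144814), np.int64(703))
```

Request:
jog_arm --steps '[{"delta_rot":[0,0,-7],"linear":[0,-0.04,0],"grip":0.05},{"delta_rot":[0,0,-7],"linear":[0,-0.04,0],"grip":0.05},{"delta_rot":[0,0,-7],"linear":[0,-0.04,0],"grip":0.05},{"delta_rot":[0,0,-6],"linear":[0,-0.04,0],"grip":0.05},{"delta_rot":[0,0,0],"linear":[-0.03,-0.04,0],"grip":0.05},{"delta_rot":[0,0,0],"linear":[-0.03,-0.04,0],"grip":0.05},{"delta_rot":[0,0,0],"linear":[-0.03,-0.04,0],"grip":0.05},{"delta_rot":[0,0,0],"linear":[-0.03,-0.04,0],"grip":0.05},{"delta_rot":[0,0,0],"linear":[-0.03,-0.04,0],"grip":0.05},{"delta_rot":[0,0,0],"linear":[0,0,0],"grip":0.05}]'

```text
t: 1.1
tool_pos: [0.391, 0.2006, 0.2309]
tool_rot: [0.013, 3.141, -0.003]
contact_force: [0.1, 0.5, -0.1]
opening: 0.0504
grip_force: 0.0
```

Request:
jog_arm --steps '[{"delta_rot":[0,0,0],"linear":[-0.03,-0.035,0.015],"grip":0.05},{"delta_rot":[0,0,0],"linear":[-0.03,-0.035,0.015],"grip":0.05},{"delta_rot":[0,0,0],"linear":[-0.023,-0.027,0.015],"grip":0.05},{"delta_rot":[0,0,0],"linear":[0,0,0.015],"grip":0.05},{"delta_rot":[0,0,0],"linear":[0,0,0],"grip":0.05}]'

```text
t: 1.6
tool_pos: [0.4696, 0.1083, 0.1681]
tool_rot: [-0.001, -3.135, -0.0]
contact_force: [-0.3, -0.7, -0.0]
opening: 0.0501
grip_force: 0.0
```

```bash
cat >> h.py <<'E'
def look(name):
    from station import ctrl
    import pickle
    o=ctrl.get_obs();im,d=ctrl.get_image("wrist");ci=ctrl.camera_info("wrist")
    cv2.imwrite(f"pics/{name}.png",im[:,:,::-1]);pickle.dump((im,d,ci,o),open(f"{name}.pkl","wb"))
    return im,d,ci,o,cloud(ci,d,o)
E
python3 - <<'E'
from h import *
np.set_printoptions(precision=4,suppress=True)
im,d,ci,o,P=look("w1");print(o["tool_pos"],o["q"])
g=im.max(2);s=(abs(P[...,2]-.078)<.006)&(g<70)&(P[...,0]>.38)&(P[...,0]<.51)&(abs(P[...,1]-.103)<.03)
print(s.sum(),axis(plane(ci,np.argwhere(s)[:,::-1],.078,o)))
E
```

```text
[0.4696 0.1083 0.1681] [ 0.0717 -0.2484  1.9999  0.0007  1.3966 -1.4988]
3175 (array([0.4522, 0.1061]), np.float64(178.35232661997688), np.float64(0.101566739557467))
```

View pics/w1.png

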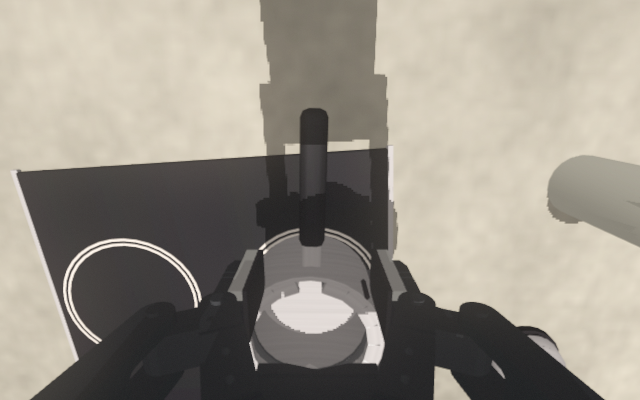

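The wrist view shows the handle between the fingers, from (313,110) to (313,245), and the goal ring at (132,282). The handle axis is at y≈0.1055, so I'll descend onto it.

Request:
jog_arm --steps '[{"delta_rot":[0,0,0],"linear":[0,0,0.03],"grip":0.05},{"delta_rot":[0,0,0],"linear":[0,0,0.03],"grip":0.05},{"delta_rot":[0,0,0],"linear":[0,0,0.03],"grip":0.05},{"delta_rot":[0,0,0],"linear":[0,0,0.02],"grip":0.05},{"delta_rot":[0,0,0],"linear":[0,0,0],"grip":0.05},{"delta_rot":[0,0,0],"linear":[0,0,0],"grip":0.05}]'

```text
t: 2.25
tool_pos: [0.4717, 0.1092, 0.0624]
tool_rot: [-0.004, 3.141, 0.0]
contact_force: [0.8, 0.3, 0.6]
opening: 0.0502
grip_force: 0.0
```

Request:
jog_arm --steps '[{"delta_rot":[0,0,1.8],"linear":[-0.002,-0.0035,0.011],"grip":0.05},{"delta_rot":[0,0,0],"linear":[0,0,0],"grip":0.05},{"delta_rot":[0,0,0],"linear":[0,0,0],"grip":0.018},{"delta_rot":[0,0,0],"linear":[0,0,0],"grip":0.018},{"delta_rot":[0,0,0],"linear":[0,0,0],"grip":0.018},{"delta_rot":[0,0,0],"linear":[0,0,0],"grip":0.018},{"delta_rot":[0,0,0],"linear":[0,0,0],"grip":0.015},{"delta_rot":[0,0,0],"linear":[0,0,0],"grip":0.015}]' --newtons 50

```text
t: 3.05
tool_pos: [0.4741, 0.1046, 0.051]
tool_rot: [0.049, 3.14, -0.0]
contact_force: [-1.4, 0.3, 6.1]
opening: 0.0193
grip_force: 50.1
```

Request:
jog_arm --steps '[{"delta_rot":[0,0,0],"linear":[-0.0005,-0.003,0],"grip":0.015},{"delta_rot":[0,0,0],"linear":[-0.001,-0.007,0],"grip":0.015},{"delta_rot":[0,0,0],"linear":[-0.0015,-0.01,0],"grip":0.015},{"delta_rot":[0,0,0],"linear":[-0.0015,-0.01,0],"grip":0.015},{"delta_rot":[0,0,0],"linear":[-0.0015,-0.01,0],"grip":0.015},{"delta_rot":[0,0,0],"linear":[-0.0015,-0.01,0],"grip":0.015},{"delta_rot":[0,0,0],"linear":[-0.0015,-0.01,0],"grip":0.015},{"delta_rot":[0,0,0],"linear":[-0.0015,-0.01,0],"grip":0.015},{"delta_rot":[0,0,0],"linear":[-0.0015,-0.01,0],"grip":0.015},{"delta_rot":[0,0,0],"linear":[-0.001,-0.01,0],"grip":0.015}]'

```text
t: 4.05
tool_pos: [0.4845, 0.0154, 0.0509]
tool_rot: [0.047, 3.14, 0.005]
contact_force: [-0.8, 6.5, 4.9]
opening: 0.019
grip_force: 50.1
```

Request:
jog_arm --steps '[{"delta_rot":[0,0,0],"linear":[-0.0015,-0.01,0],"grip":0.015},{"delta_rot":[0,0,0],"linear":[-0.0015,-0.01,0],"grip":0.015},{"delta_rot":[0,0,0],"linear":[-0.0015,-0.01,0],"grip":0.015},{"delta_rot":[0,0,0],"linear":[-0.0015,-0.01,0],"grip":0.015},{"delta_rot":[0,0,0],"linear":[-0.0015,-0.01,0],"grip":0.015},{"delta_rot":[0,0,0],"linear":[-0.0015,-0.01,0],"grip":0.015},{"delta_rot":[0,0,0],"linear":[-0.0015,-0.01,0],"grip":0.015},{"delta_rot":[0,0,0],"linear":[-0.0015,-0.01,0],"grip":0.015},{"delta_rot":[0,0,0],"linear":[-0.001,-0.0095,0],"grip":0.015},{"delta_rot":[0,0,0],"linear":[0,0,0],"grip":0.015}]'

```text
t: 5.05
tool_pos: [0.495, -0.076, 0.0509]
tool_rot: [0.05, 3.139, 0.0]
contact_force: [1.2, 1.4, 3.1]
opening: 0.0193
grip_force: 49.9
```

```bash
cat > pot.py <<'E'
from h import *;from station import ctrl;import sys
np.set_printoptions(precision=4,suppress=True)
im,d=ctrl.get_image("top");ci=ctrl.camera_info("top");P=cloud(ci,d);g=im.max(2)
cv2.imwrite(f"pics/{sys.argv[1]}.png",im[:,:,::-1])
s=(abs(P[...,2]-.092)<.006)&(np.hypot(P[...,0]-.599,P[...,1]+.088)<.09)&(g>70)
n,l,st,c=cv2.connectedComponentsWithStats(s.astype(np.uint8));k=1+np.argmax(st[1:,4])
h=cv2.convexHull(np.argwhere(l==k)[:,::-1].astype(np.int32)).reshape(-1,2);print("pot",circ(plane(ci,h,.092)),s.sum())
q=plane(ci,np.argwhere(g>90)[:,::-1],.006)
for x0,y0 in((.585,.102),(.599,-.088)):
    c=np.array([x0,y0])
    for w in(.012,.007,.006):
        k=abs(np.hypot(*(q[:,:2]-c).T)-.0685)<w;x,r=circ(q[k],.0685);c=x
    print("ring",x,r,k.sum())
E
python3 pot.py t2; python3 -c "
from station import ctrl;o=ctrl.get_obs();print(o['tool_pos'],o['tool_rot'],o['contact_force'])"
```

```text
pot (array([ 0.6009, -0.0786,  0.0593]), np.float64(0.0012291446541074613)) 544
ring [0.5861 0.1022] 0.0032438806240772076 716
ring [ 0.5997 -0.0887] 0.003344895010288678 486
[ 0.49499076 -0.07596677  0.05091845] [ 4.94750373e-02  3.13910863e+00 -7.90879980e-04] [ 1.39374035 -0.4015067   3.68503634]
```

Request:
jog_arm --steps '[{"delta_rot":[0,0,0],"linear":[0.0005,-0.005,0],"grip":0.015},{"delta_rot":[0,0,0],"linear":[0.0005,-0.0045,0],"grip":0.015},{"delta_rot":[0,0,0],"linear":[0,0,0],"grip":0.015},{"delta_rot":[0,0,0],"linear":[0,0,0],"grip":0.015}]'

```text
t: 5.5
tool_pos: [0.4935, -0.0844, 0.0508]
tool_rot: [0.048, 3.14, 0.002]
contact_force: [1.7, 4.5, 5.4]
opening: 0.0189
grip_force: 50.1
```

```bash
python3 pot.py t3
```

```text
pot (array([ 0.5987, -0.0865,  0.0597]), np.float64(0.001101011455421681)) 556
ring [0.5862 0.1022] 0.0032792511507139426 724
ring [ 0.6008 -0.0893] 0.0033450268555527633 528
```

View pics/t3.png

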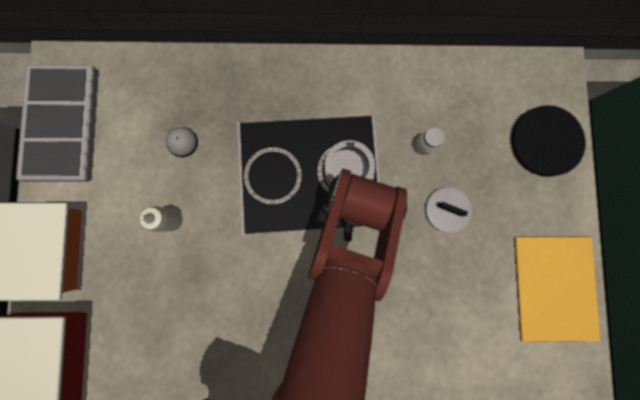

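The pot is on the goal ring, so I'll release the handle, rise, and look down at the pot.

Request:
jog_arm --steps '[{"delta_rot":[0,0,0],"linear":[0,0,0],"grip":0.05},{"delta_rot":[0,0,0],"linear":[0,0,0],"grip":0.05},{"delta_rot":[0,0,0],"linear":[0,0,0],"grip":0.05},{"delta_rot":[0,0,0],"linear":[0,0,-0.02],"grip":0.05},{"delta_rot":[0,0,0],"linear":[0,0,-0.045],"grip":0.05},{"delta_rot":[0,0,0],"linear":[0,0,-0.045],"grip":0.05},{"delta_rot":[0,0,0],"linear":[-0.04,0,-0.045],"grip":0.05},{"delta_rot":[0,0,0],"linear":[-0.04,0,-0.045],"grip":0.05},{"delta_rot":[0,0,0],"linear":[-0.04,0,0],"grip":0.05},{"delta_rot":[0,0,0],"linear":[-0.035,0,0],"grip":0.05}]'

```text
t: 6.55
tool_pos: [0.6364, -0.09, 0.237]
tool_rot: [0.049, 3.138, -0.002]
contact_force: [-0.1, 0.4, 0.1]
opening: 0.05
grip_force: 0.0
```

Request:
jog_arm --steps '[{"delta_rot":[0,0,0],"linear":[0,0,0],"grip":0.05},{"delta_rot":[0,0,0],"linear":[0,0,0],"grip":0.05}]'

```text
t: 6.75
tool_pos: [0.6337, -0.0896, 0.2335]
tool_rot: [-0.049, -3.138, -0.0]
contact_force: [0.2, -0.0, -0.2]
opening: 0.05
grip_force: 0.0
```

Run:
```python
from h import *
np.set_printoptions(precision=4,suppress=True)
im,d,ci,o,P=look("w2");print(o["tool_pos"],o["tool_rot"])
g=im.max(2);r=np.hypot(P[...,0]-.599,P[...,1]+.088)
s=(abs(P[...,2]-.092)<.005)&(r<.08);print(s.sum(),np.median(P[s][:,2]))
h=cv2.convexHull(np.argwhere(s)[:,::-1].astype(np.int32)).reshape(-1,2);print("pot",circ(plane(ci,h,.092,o)))
s=(abs(P[...,2]-.078)<.006)&(g<70)&(P[...,0]>.38)&(P[...,0]<.525)&(abs(P[...,1]+.085)<.04)
print(s.sum(),axis(plane(ci,np.argwhere(s)[:,::-1],.078,o)))
q=plane(ci,np.argwhere(g>110)[:,::-1],.006,o);c=np.array([.599,-.088])
for w in(.012,.007,.006):
    k=abs(np.hypot(*(q[:,:2]-c).T)-.0685)<w;x,e=circ(q[k],.0685);c=x
print("ring",x,e,k.sum())
```

```text
[ 0.6337 -0.0896  0.2335] [-0.0487 -3.1382 -0.0004]
5942 0.09224347004362801
pot (array([ 0.601 , -0.0861,  0.06  ]), np.float64(0.001121818783120047))
1248 (array([ 0.5046, -0.0839]), np.float64(178.20113974994405), np.float64(0.038740071182214175))
ring [ 0.6051 -0.0869] 0.003319497832587415 3612
```

View pics/w2.png

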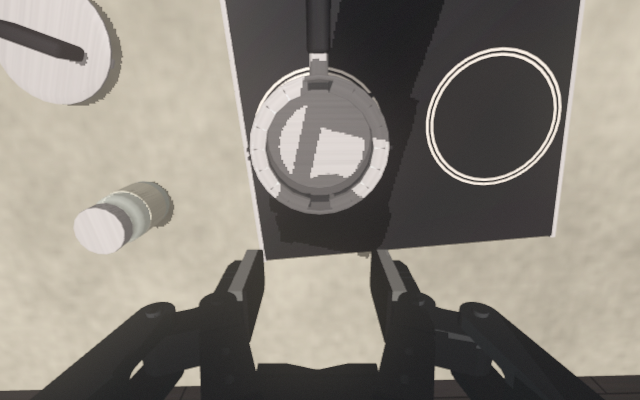

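The wrist view shows the pot mouth at (319,143). Its notches are at (319,83) and (319,200), and the ring arc is visible at the top. The lid is partly in view at top left. I'll check the ring arc with the pot body masked out.

Run:
```python
from h import *;import pickle
np.set_printoptions(precision=4,suppress=True)
im,d,ci,o=pickle.load(open("w2.pkl","rb"));P=cloud(ci,d,o);g=im.max(2)
for c0 in([.586,.102],[.5995,-.088]):
    c=np.array(c0);s=(g>130)&(abs(P[...,2]-.006)<.006);q=plane(ci,np.argwhere(s)[:,::-1],.006,o)
    for w in(.012,.008,.006):
        k=abs(np.hypot(*(q[:,:2]-c).T)-.0685)<w;x,e=circ(q[k],.0685);c=x
    print("ring",x,e,k.sum())
```

```text
ring [0.5881 0.1046] 0.002752929569891418 2814
ring [ 0.5986 -0.0861] 0.002397568591659614 538
```

Request:
jog_arm --steps '[{"delta_rot":[0,0,0],"linear":[0.017,-0.037,0],"grip":0.05},{"delta_rot":[0,0,0],"linear":[0.017,-0.037,0],"grip":0.05},{"delta_rot":[0,0,0],"linear":[0.017,-0.037,0],"grip":0.05},{"delta_rot":[0,0,0],"linear":[0.017,-0.037,0],"grip":0.05},{"delta_rot":[0,0,0],"linear":[0.017,-0.037,0],"grip":0.05},{"delta_rot":[0,0,0],"linear":[0.018,-0.037,0],"grip":0.05},{"delta_rot":[0,0,0],"linear":[0.018,-0.037,0],"grip":0.05},{"delta_rot":[0,0,0],"linear":[0.018,-0.034,0],"grip":0.05},{"delta_rot":[0,0,8.4],"linear":[0,0,0],"grip":0.05},{"delta_rot":[0,0,8.4],"linear":[0,0,0],"grip":0.05}]'

```text
t: 7.8
tool_pos: [0.484, -0.3787, 0.2352]
tool_rot: [-0.521, -3.098, 0.0]
contact_force: [0.6, 0.2, -0.6]
opening: 0.0498
grip_force: 0.0
```

Request:
jog_arm --steps '[{"delta_rot":[0,0,8.4],"linear":[0,0,0],"grip":0.05},{"delta_rot":[0,0,8.4],"linear":[0,0,0],"grip":0.05},{"delta_rot":[0,0,8.4],"linear":[0,0,0],"grip":0.05},{"delta_rot":[0,0,8.4],"linear":[0,0,0],"grip":0.05},{"delta_rot":[0,0,8.4],"linear":[0,0,0],"grip":0.05},{"delta_rot":[0,0,8.4],"linear":[0,0,0],"grip":0.05},{"delta_rot":[0,0,8.4],"linear":[0,0,0],"grip":0.05},{"delta_rot":[0,0,8.4],"linear":[0,0,0],"grip":0.05},{"delta_rot":[0,0,8.4],"linear":[0,0,0],"grip":0.05},{"delta_rot":[0,0,8.4],"linear":[0,0,0],"grip":0.05}]'

```text
t: 8.8
tool_pos: [0.4849, -0.3773, 0.2352]
tool_rot: [-2.458, -1.957, 0.001]
contact_force: [0.3, 0.0, -0.1]
opening: 0.05
grip_force: 0.0
```

Request:
jog_arm --steps '[{"delta_rot":[0,0,7.5],"linear":[0,0,0],"grip":0.05},{"delta_rot":[0,0,0],"linear":[0,0,0],"grip":0.05},{"delta_rot":[0,0,0],"linear":[0,0,0],"grip":0.05}]'

```text
t: 9.1
tool_pos: [0.4854, -0.3776, 0.2352]
tool_rot: [2.572, 1.803, -0.0]
contact_force: [0.7, 0.2, 0.3]
opening: 0.0501
grip_force: 0.0
```

```bash
cat > lid.py <<'E'
from h import *;import sys
np.set_printoptions(precision=4,suppress=True)
im,d,ci,o,P=look(sys.argv[1]);R=Ro.from_rotvec(o["tool_rot"]).as_matrix();print(o["tool_pos"],"yaw",np.degrees(np.arctan2(R[1,0],R[0,0])),"tilt",R[:2,2],"q6",o["q"][5])
g=im.max(2);r=np.hypot(P[...,0]-.4975,P[...,1]+.347)
s=(abs(P[...,2]-.02)<.004)&(r<.075);print(s.sum(),np.median(P[s][:,2]))
h=cv2.convexHull(np.argwhere(s)[:,::-1].astype(np.int32)).reshape(-1,2);x,e=circ(plane(ci,h,.02,o));print("lid",x,e)
s=(abs(P[...,2]-.055)<.005)&(g<80)&(r<.06);c,a,L=axis(plane(ci,np.argwhere(s)[:,::-1],.055,o));print("bar",s.sum(),c,a,L,np.median(P[s][:,2]))
print("tool-frame shift to bar",R.T@(np.r_[(c+x[:2])/2,o["tool_pos"][2]]-o["tool_pos"]))
E
python3 lid.py w3
```

```text
[ 0.4854 -0.3776  0.2352] yaw 70.06337005608965 tilt [ 0.     -0.0002] q6 -0.4340267802420572
8145 0.020110977219348014
lid [ 0.4993 -0.3469  0.0575] 0.00010739138191469563
bar 932 [ 0.4999 -0.3465] 68.11179900912272 0.06845292396306202 0.05485160967402175
tool-frame shift to bar [ 0.0339  0.0028 -0.    ]
```

View pics/w3.png

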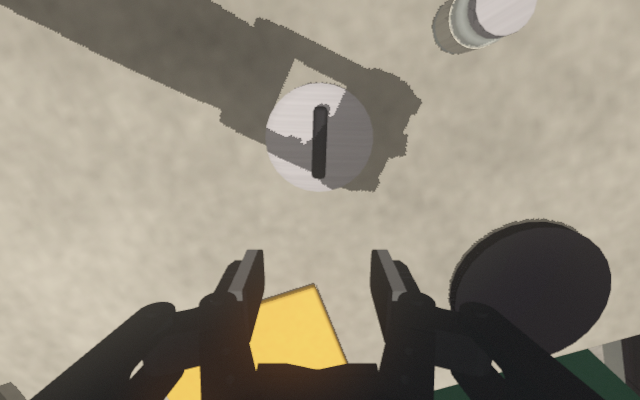

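The wrist view shows the lid at (320,137) and its bar from (320,107) to (318,178), both ahead of the fingers. All the sizes check out.

Request:
jog_arm --steps '[{"delta_rot":[0,0,1.95],"linear":[0,0,0],"grip":0.05},{"delta_rot":[0,0,0],"linear":[0.0337,0.001,0],"grip":0.05},{"delta_rot":[0,0,0],"linear":[0,0,0.04],"grip":0.05},{"delta_rot":[0,0,0],"linear":[0,0,0.04],"grip":0.05},{"delta_rot":[0,0,0],"linear":[0,0,0.04],"grip":0.05},{"delta_rot":[0,0,0],"linear":[0,0,0.04],"grip":0.05},{"delta_rot":[0,0,0],"linear":[0,0,0.025],"grip":0.05},{"delta_rot":[0,0,0],"linear":[0,0,0],"grip":0.05},{"delta_rot":[0,0,0],"linear":[0,0,0],"grip":0.05}]'

```text
t: 10.05
tool_pos: [0.4997, -0.3472, 0.0504]
tool_rot: [-2.604, -1.757, 0.0]
contact_force: [0.1, -0.3, 0.6]
opening: 0.0496
grip_force: 0.0
```

Request:
jog_arm --steps '[{"delta_rot":[0,0,0],"linear":[0,0,0.015],"grip":0.05},{"delta_rot":[0,0,0],"linear":[0,0,0.0105],"grip":0.05},{"delta_rot":[0,0,0],"linear":[0,0,0],"grip":0.05},{"delta_rot":[0,0,0],"linear":[0,0,0],"grip":0.01},{"delta_rot":[0,0,0],"linear":[0,0,0],"grip":0.01},{"delta_rot":[0,0,0],"linear":[0,0,0],"grip":0.01},{"delta_rot":[0,0,0],"linear":[0,0,0],"grip":0.01},{"delta_rot":[0,0,0],"linear":[0,0,0],"grip":0.01},{"delta_rot":[0,0,0],"linear":[0,0,0],"grip":0.01},{"delta_rot":[0,0,0],"linear":[0,0,0],"grip":0.01}]' --newtons 60

```text
t: 11.05
tool_pos: [0.5002, -0.3476, 0.0253]
tool_rot: [2.604, 1.755, 0.001]
contact_force: [0.6, 0.4, 3.8]
opening: 0.013
grip_force: 61.5
```

Request:
jog_arm --steps '[{"delta_rot":[0,0,0],"linear":[0,0,-0.02],"grip":0.01},{"delta_rot":[0,0,0],"linear":[0,0,-0.04],"grip":0.01},{"delta_rot":[0,0,0],"linear":[0,0,-0.04],"grip":0.01},{"delta_rot":[0,0,0],"linear":[0,0,-0.04],"grip":0.01},{"delta_rot":[0,0,0],"linear":[0.02,0,-0.02],"grip":0.01},{"delta_rot":[0,0,0],"linear":[0.035,-0.001,0],"grip":0.01},{"delta_rot":[0,0,0],"linear":[0.035,-0.001,0],"grip":0.01},{"delta_rot":[0,0,0],"linear":[0.035,-0.001,0],"grip":0.01},{"delta_rot":[0,0,0],"linear":[0.035,-0.001,0],"grip":0.01},{"delta_rot":[0,0,0],"linear":[0.035,-0.001,0],"grip":0.01}]'

```text
t: 12.05
tool_pos: [0.5678, -0.1629, 0.1833]
tool_rot: [-2.604, -1.755, 0.002]
contact_force: [0.8, 0.2, -1.8]
opening: 0.013
grip_force: 60.7
```

Request:
jog_arm --steps '[{"delta_rot":[0,0,0],"linear":[0.035,0,0],"grip":0.01},{"delta_rot":[0,0,0],"linear":[0.035,0,0],"grip":0.01},{"delta_rot":[0,0,7.75],"linear":[0,0,0],"grip":0.01},{"delta_rot":[0,0,7.75],"linear":[0,0,0],"grip":0.01},{"delta_rot":[0,0,7.75],"linear":[0,0,0],"grip":0.01},{"delta_rot":[0,0,7.75],"linear":[0,0,0],"grip":0.01},{"delta_rot":[0,0,7.75],"linear":[0,0,0],"grip":0.01},{"delta_rot":[0,0,7.75],"linear":[0,0,0],"grip":0.01},{"delta_rot":[0,0,7.75],"linear":[0,0,0],"grip":0.01},{"delta_rot":[0,0,7.75],"linear":[0,0,0],"grip":0.01}]'

```text
t: 13.05
tool_pos: [0.5936, -0.0994, 0.1831]
tool_rot: [-3.137, -0.155, 0.004]
contact_force: [0.7, 0.1, -1.1]
opening: 0.0128
grip_force: 60.7
```

Request:
jog_arm --steps '[{"delta_rot":[0,0,7.75],"linear":[0,0,0],"grip":0.01},{"delta_rot":[0,0,0],"linear":[0,0,0],"grip":0.01},{"delta_rot":[0,0,0],"linear":[0,0,0],"grip":0.01}]'

```text
t: 13.35
tool_pos: [0.5939, -0.0995, 0.1836]
tool_rot: [-3.141, 0.044, 0.002]
contact_force: [-0.5, 0.5, -1.0]
opening: 0.0131
grip_force: 60.7
```

```bash
cat > st.py <<'E'
from h import *;from station import ctrl
np.set_printoptions(precision=4,suppress=True)
o=ctrl.get_obs();R=Ro.from_rotvec(o["tool_rot"]).as_matrix();print(o["tool_pos"],"yaw",np.degrees(np.arctan2(R[1,0],R[0,0])),"tilt",R[:2,2],"F",o["contact_force"],"M",o["wrist_torque"],"q6",o["q"][5])
t=np.array([.600,-.0865,.1023]);print("shift",R.T@(t-o["tool_pos"]))
E
python3 st.py
python3 - <<'E'
from h import *
im,d,ci,o,P=look("w4")
s=(abs(P[...,2]-.092)<.004)&(np.hypot(P[...,0]-.6,P[...,1]+.0865)<.08)
h=np.argwhere(s)[:,::-1];c,r=circ(plane(ci,cv2.convexHull(h.astype(np.int32)).reshape(-1,2),.092,o),.06);print(s.sum(),c,r)
E
```

```text
[ 0.5939 -0.0995  0.1836] yaw -1.6156222703282204 tilt [-0.0016  0.0004] F [-0.5369  0.4979 -0.9628] M [0.0183 0.0278 0.0412] q6 1.309519961051226
shift [ 0.0058 -0.0131  0.0813]
2765 [ 0.60065179 -0.08544365] 0.001006488329733207
```

View pics/w4.png

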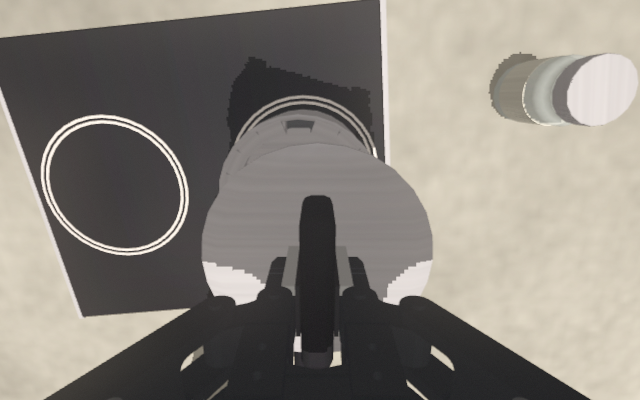

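The wrist view shows the lid held level with its bar centred (318,195 to 318,365). Behind it the pot's far notch is at (299,125). I'll check where the lid's centre sits in the hand.

Run:
```python
from h import *;import pickle
np.set_printoptions(precision=4,suppress=True)
im,d,ci,o=pickle.load(open("w4.pkl","rb"));P=cloud(ci,d,o);z=o["tool_pos"][2]-.0053
s=(abs(P[...,2]-z)<.004)&(np.hypot(*(P[...,:2]-o["tool_pos"][:2]).transpose(2,0,1))<.07);h=np.argwhere(s)[:,::-1]
print(s.sum(),np.median(P[s][:,2]),z)
hh=cv2.convexHull(h.astype(np.int32)).reshape(-1,2);hh=hh[(hh[:,1]<285)];c,r=circ(plane(ci,hh,z,o));print("lid",c,r,c[:2]-o["tool_pos"][:2])
# plate slope
A=P[s];k=np.linalg.lstsq(np.c_[A[:,:2],np.ones(len(A))],A[:,2],rcond=None)[0];print("slope",k)
# notch: dark pixels on collar circle
s=(np.hypot(P[...,0]-.6,P[...,1]+.0865)<.062)&(P[...,2]<.085)&(P[...,2]>.0);s[:110]=0;s[140:]=0;s[:,:280]=0;s[:,320:]=0
print("notch",s.sum(),np.median(plane(ci,np.argwhere(s)[:,::-1],.092,o),0))
```

```text
23940 0.17836493029063719 0.17832243614190976
lid [ 0.5949 -0.0983  0.0571] 0.00013304038056246456 [0.001  0.0012]
slope [-0.0074  0.0016  0.1829]
notch 736 [ 0.6515 -0.0874  0.092 ]
```

Request:
jog_arm --steps '[{"delta_rot":[0,0,0],"linear":[0.0055,-0.013,0],"grip":0.01},{"delta_rot":[0,0,0],"linear":[0,0,0.03],"grip":0.01},{"delta_rot":[0,0,0],"linear":[0,0,0.02],"grip":0.01},{"delta_rot":[0,0,0],"linear":[0,0,0.008],"grip":0.01},{"delta_rot":[0,0,0],"linear":[0,0,0],"grip":0.01},{"delta_rot":[0,0,0],"linear":[0,0,0],"grip":0.01}]'

```text
t: 14.0
tool_pos: [0.6011, -0.0867, 0.1275]
tool_rot: [3.141, -0.048, 0.002]
contact_force: [1.2, -0.1, -1.2]
opening: 0.0131
grip_force: 60.7
```

```bash
python3 st.py
```

```text
[ 0.6011 -0.0867  0.1275] yaw -1.7459668455038488 tilt [ 0.0013 -0.0002] F [ 1.2036 -0.0716 -1.2005] M [-0.0022 -0.0046 -0.0142] q6 1.3355151531019425
shift [-0.0011 -0.0001  0.0252]
```

Now a gentle descent, 2–3 mm a row, watching the force.

Request:
jog_arm --steps '[{"delta_rot":[0,0,0],"linear":[-0.001,0,0.004],"grip":0.01},{"delta_rot":[0,0,0],"linear":[0,0,0.004],"grip":0.01},{"delta_rot":[0,0,0],"linear":[0,0,0.003],"grip":0.01},{"delta_rot":[0,0,0],"linear":[0,0,0.003],"grip":0.01},{"delta_rot":[0,0,0],"linear":[0,0,0],"grip":0.01}]'

```text
t: 14.5
tool_pos: [0.599, -0.0867, 0.1119]
tool_rot: [-3.141, 0.049, 0.001]
contact_force: [1.0, 0.6, -1.3]
opening: 0.0129
grip_force: 60.7
```

```bash
python3 st.py
```

```text
[ 0.599  -0.0867  0.1119] yaw -1.7786887111860035 tilt [-0.0009  0.0003] F [ 0.9528  0.5667 -1.2988] M [-0.0618  0.0536 -0.0173] q6 1.3351595931912317
shift [ 0.001  -0.0002  0.0096]
```

Request:
jog_arm --steps '[{"delta_rot":[0,0,0],"linear":[0.001,0,0.003],"grip":0.01},{"delta_rot":[0,0,0],"linear":[0,0,0.003],"grip":0.01},{"delta_rot":[0,0,0],"linear":[0,0,0.002],"grip":0.01},{"delta_rot":[0,0,0],"linear":[0,0,0.0015],"grip":0.01},{"delta_rot":[0,0,0],"linear":[0,0,0],"grip":0.01},{"delta_rot":[0,0,0],"linear":[0,0,0],"grip":0.01}]'

```text
t: 15.1
tool_pos: [0.6004, -0.0868, 0.1031]
tool_rot: [-3.141, 0.049, -0.0]
contact_force: [0.3, -0.3, -0.0]
opening: 0.0133
grip_force: 60.7
```

```bash
python3 st.py
```

```text
[ 0.6004 -0.0868  0.1031] yaw -1.7736287986411554 tilt [0. 0.] F [ 0.2694 -0.3171 -0.0053] M [ 0.0181 -0.0088 -0.0407] q6 1.335539468450167
shift [-0.0004 -0.0003  0.0008]
```

Request:
jog_arm --steps '[{"delta_rot":[0,0,0],"linear":[0,0,0.001],"grip":0.01},{"delta_rot":[0,0,0],"linear":[0,0,0.0005],"grip":0.01},{"delta_rot":[0,0,0],"linear":[0,0,0],"grip":0.01}]'

```text
t: 15.4
tool_pos: [0.6007, -0.0869, 0.1023]
tool_rot: [3.141, -0.049, 0.001]
contact_force: [-0.9, -0.3, 3.0]
opening: 0.0126
grip_force: 61.3
```

```bash
python3 st.py
```

```text
[ 0.6007 -0.0869  0.1023] yaw -1.77280952290959 tilt [ 0.0007 -0.0002] F [-0.891  -0.3099  2.9859] M [ 0.0776  0.2476 -0.0403] q6 1.33555115708458
shift [-0.0007 -0.0004  0.    ]
```

Request:
jog_arm --steps '[{"delta_rot":[0,0,2],"linear":[0,0,0.0005],"grip":0.01},{"delta_rot":[0,0,3],"linear":[0,0,0],"grip":0.01},{"delta_rot":[0,0,3],"linear":[0,0,0],"grip":0.01},{"delta_rot":[0,0,3],"linear":[0,0,0],"grip":0.01},{"delta_rot":[0,0,3],"linear":[0,0,0],"grip":0.01},{"delta_rot":[0,0,3],"linear":[0,0,0],"grip":0.01},{"delta_rot":[0,0,3],"linear":[0,0,0],"grip":0.01},{"delta_rot":[0,0,0],"linear":[0,0,0],"grip":0.01}]'

```text
t: 16.2
tool_pos: [0.6012, -0.0872, 0.1023]
tool_rot: [3.085, -0.593, 0.003]
contact_force: [0.3, -0.5, 4.4]
opening: 0.013
grip_force: 61.6
```

```bash
python3 st.py
cat > hd.py <<'E'
from h import *;from station import ctrl;import sys
np.set_printoptions(precision=4,suppress=True)
im,d=ctrl.get_image("side");ci=ctrl.camera_info("side");P=cloud(ci,d);g=im.max(2);cv2.imwrite(f"pics/{sys.argv[1]}.png",im[:,:,::-1])
s=(abs(P[...,2]-.075)<.012)&(g<70)&(P[...,0]>.40)&(P[...,0]<.525)&(abs(P[...,1]+.085)<.05)
n,l,st,c=cv2.connectedComponentsWithStats(s.astype(np.uint8));k=1+np.argmax(st[1:,4]);A=P[l==k]
print("side handle",len(A),np.median(A[:,2]),axis(A))
E
python3 hd.py s1; python3 pot.py t4|head -1
python3 - <<'E'
from h import *;import cv2
a=cv2.imread("pics/s1.png")[150:310,220:420];b=cv2.imread("pics/t4.png")[110:260,270:430]
cv2.imwrite("pics/m1.png",np.hstack([cv2.resize(a,(400,320)),cv2.resize(b,(341,320))]))
E
```

```text
[ 0.6012 -0.0872  0.1023] yaw -21.775632572378928 tilt [ 0.0018 -0.0009] F [ 0.348  -0.5404  4.3975] M [-0.0608  0.3055 -0.054 ] q6 1.6846383703816776
shift [-0.0013 -0.0002  0.    ]
side handle 446 0.07683395192246825 (array([ 0.4711, -0.0897]), np.float64(179.2544921623524), np.float64(0.10288090641583407))
pot (array([ 0.5799, -0.1171,  0.0241]), np.float64(0.003542112659560828)) 208
```

View pics/m1.png

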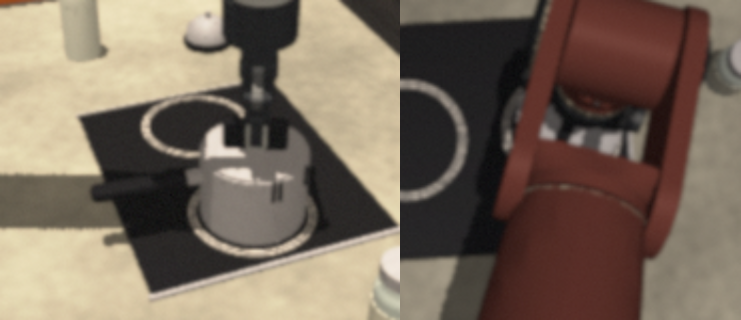

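```bash
cat > cmp.py <<'E'
from h import *;import pickle,sys
np.set_printoptions(precision=4,suppress=True)
def hand(im,ci,P,c):
    g=im.max(2);s=(abs(P[...,2]-.078)<.02)&(g<70)&(P[...,0]>c[0]-.19)&(P[...,0]<c[0]-.08)&(abs(P[...,1]-c[1])<.05)
    n,l,st,_=cv2.connectedComponentsWithStats(s.astype(np.uint8));k=1+np.argmax(st[1:,4])
    q=plane(ci,np.argwhere(l==k)[:,::-1],.07);m,a,L=axis(q)
    return (l==k).sum(),m-np.array(c),a,L
im,d,ci=pickle.load(open("side0.pkl","rb"));print("start",hand(im,ci,cloud(ci,d),[.579,.102]))
from station import ctrl
im,d=ctrl.get_image("side");print("now",hand(im,ci,cloud(ci,d),[.600,-.0868]))
E
python3 cmp.py; python3 st.py
```

```text
start (np.int64(195), array([-0.1267,  0.0017]), np.float64(178.469034838766), np.float64(0.09563319597622214))
now (np.int64(437), array([-0.1289,  0.0037]), np.float64(179.56780918306313), np.float64(0.10152460592334107))
[ 0.6011 -0.0872  0.1023] yaw -21.72887031813402 tilt [ 0.0019 -0.0008] F [-0.7089 -1.1837  5.2062] M [-0.1153  0.2475 -0.0285] q6 1.6837150803953838
shift [-0.0013 -0.0002  0.    ]
```

Request:
jog_arm --steps '[{"delta_rot":[0,0,3],"linear":[0,0,0],"grip":0.01},{"delta_rot":[0,0,3],"linear":[0,0,0],"grip":0.01},{"delta_rot":[0,0,3],"linear":[0,0,0],"grip":0.01},{"delta_rot":[0,0,3],"linear":[0,0,0],"grip":0.01},{"delta_rot":[0,0,3],"linear":[0,0,0],"grip":0.01},{"delta_rot":[0,0,0],"linear":[0,0,0],"grip":0.01},{"delta_rot":[0,0,0],"linear":[0,0,0],"grip":0.01}]'

```text
t: 17.05
tool_pos: [0.601, -0.0875, 0.1023]
tool_rot: [2.981, -0.989, 0.003]
contact_force: [-1.1, -1.2, 5.1]
opening: 0.0128
grip_force: 61.7
```

```bash
python3 cmp.py; python3 st.py
```

```text
start (np.int64(195), array([-0.1267,  0.0017]), np.float64(178.469034838766), np.float64(0.09563319597622214))
now (np.int64(437), array([-0.1288,  0.0037]), np.float64(179.5456576570681), np.float64(0.10180996562547391))
[ 0.601  -0.0875  0.1023] yaw -36.72658634051973 tilt [ 0.0015 -0.0013] F [-0.933  -1.9155  5.8528] M [-0.2239  0.3459 -0.0392] q6 1.9454345493480771
shift [-0.0014 -0.0002  0.    ]
```

Request:
jog_arm --steps '[{"delta_rot":[0,0,3],"linear":[0,0,0],"grip":0.01},{"delta_rot":[0,0,3],"linear":[0,0,0],"grip":0.01},{"delta_rot":[0,0,2],"linear":[0,0,0],"grip":0.01},{"delta_rot":[0,0,2],"linear":[0,0,0],"grip":0.01},{"delta_rot":[0,0,0],"linear":[0,0,0],"grip":0.01},{"delta_rot":[0,0,0],"linear":[0,0,0],"grip":0.01},{"delta_rot":[0,0,0],"linear":[0,0,0],"grip":0.01}]'

```text
t: 17.8
tool_pos: [0.6009, -0.0876, 0.1023]
tool_rot: [2.883, -1.245, 0.003]
contact_force: [-1.4, -2.0, 5.5]
opening: 0.013
grip_force: 61.8
```

```bash
python3 cmp.py; python3 st.py
python3 - <<'E'
from h import *
im,d,ci,o,P=look("w5")
g=im.max(2);tp=o["tool_pos"];r=np.hypot(P[...,0]-tp[0],P[...,1]-tp[1])
s=(abs(P[...,2]-.097)<.003)&(r<.065);A=P[s];print("plate z",np.median(A[:,2]),np.linalg.lstsq(np.c_[A[:,:2]-tp[:2],np.ones(len(A))],A[:,2],rcond=None)[0])
h=cv2.convexHull(np.argwhere(s)[:,::-1].astype(np.int32)).reshape(-1,2);h=h[h[:,1]<280];print("lid",circ(plane(ci,h,.097,o),.058))
E
```

```text
start (np.int64(195), array([-0.1267,  0.0017]), np.float64(178.469034838766), np.float64(0.09563319597622214))
now (np.int64(439), array([-0.1288,  0.0037]), np.float64(179.5794563490881), np.float64(0.10180886197794495))
[ 0.6009 -0.0876  0.1023] yaw -46.70627733914231 tilt [ 0.0013 -0.0016] F [-1.6943 -2.6797  6.339 ] M [-0.243   0.4061  0.0103] q6 2.1196541084291263
shift [-0.0014 -0.0001  0.    ]
plate z 0.09713100470193042 [-0.00426487  0.00503114  0.09715917]
lid (array([ 0.60126723, -0.08534978]), np.float64(0.0005048277123016594))
```

View pics/w5.png

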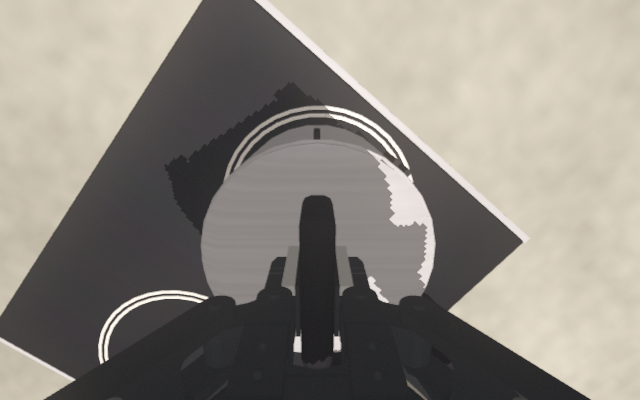

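The wrist view shows the single half-way rib at (317,133), directly in line with the bar at (317,200). The cover is flush (z 0.097 m), and the goal ring shows evenly around the pot. I'm handing the job in.

```bash
python3 -c "
from station import ctrl;print(ctrl.finish_job())"
```

```text
the job is handed in; nothing more can be done
None
```

I slid the pot onto the goal ring (about 2 mm off centre), seated the lid flush and turned it 45° clockwise to the vent rib, and handed the job in at about 18 s with the gripper still holding the bar; the verdict was not shown.

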